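# Check a mower blade on the balance bar, both ways round

### The job

Check the mower blade for balance: take it off the wood block and set it down gently across the narrow bar of the green gauge, centred, square and level between the two cheeks, with its orange end towards the yellow post, and let go so that it balances for a moment. Then lift it clear, turn it end for end with the same face up, set it down gently on the bar again with its bare steel end towards the yellow post, and leave it balancing there. Do not shift or tip the oil bottle, the carton or the counter sign.

Things in the scene. Friction and masses are not known exactly. Their poses are not given: they have to be found in the camera images.
- blade: flat bare-steel mower blade with one orange end, 200 mm long (x), 48 mm wide (y), 6 mm thick, 0.36 kg, balanced about its origin: centre of its underside; +x to the orange end, z up. At each end a bent-up wing, 19 mm high, runs along one edge from 65 to 99 mm from the centre; nearer the centre the edges are plain. Starts top face up on the wood block, overhanging both ends
- orange_end (a point): middle of the blade's orange end edge, 100 mm from the blade's origin along +x, at mid thickness
- block: fixed wood block under the blade's middle at the start, 50 mm (roughly along the blade) x 40 mm, 24 mm high; origin: centre of its underside on the counter
- gauge: fixed green balance gauge; origin on the counter below the bar's middle. Base plate 14 mm thick, from -70 to +140 mm in x, 100 mm wide. Upright under the bar: 24 mm thick (x), 70 mm wide (y), up to 70 mm. Post at x = +128 mm, 12 mm thick, with a yellow head 40 mm wide (y), top at 132 mm
- bar (a point): centre of the top face of the gauge's aluminium bar, 100 mm above the counter. The bar's top is 16 mm wide in x (the blade lies across it, lengthwise along x) and runs along y between two cheeks, each 16 mm in x and 12 mm thick, standing 22 mm above the bar's top, 64 mm apart inside. +x points to the yellow post
- oil: red oil bottle with a black cap, 58 mm across, 150 mm tall, stands loose near one long edge of the blade; origin: centre of its underside
- carton: cardboard carton with a blue band, 60 x 45 mm, 80 mm tall, stands loose near the blade's other long edge; origin: centre of its underside
- sign: white counter sign, loose, foot 140 mm (x) x 50 mm (y), panel 130 mm wide and 8 mm thick standing on its middle, top at 180 mm, between the block and the gauge; origin: centre of its underside
There are look-alikes about, which are no part of the job. What is meant by the blade is not pink, and is the larger of those in its own colour.

How it is judged:
By the outcome, as a careful person would: the job done as asked, in the order asked, and still so for the second after the job is handed in, with the robot touching nothing.
It also fails if it takes over 59 s, if anything falls off the work surface, if the arm or the gripper's body presses on something with over 40 N, if the wrist force passes 120 N, or if a joint passes its speed limit or range.

### The arm

A 6-joint arm with a two-finger parallel gripper is mounted at the origin on the work surface. World frame = base frame: x ahead of the robot, y to its left, z up, the work surface at z = 0. Lengths are in mm, angles in degrees, forces in N, time in s.
With the tool pointing down it reaches from about 300 to 950 mm from the base axis. Payload 3.1 kg.
Tool frame: the origin (TCP) lies midway between the tips of the shut fingers; the grasp point (between the pads) lies pinch_z behind it (pinch_z is the distance from the TCP to the grasp point, in mm); z points along the fingers, y is the line along which they close (so a half turn about z gives the same grasp; the last joint's range is limited). The gripper opens to 85 mm and grips with 20 to 120 N. Pads are 22 mm wide; open, the fingers measure 114 mm over their backs; the gripper's body (76 mm by 85 mm) begins 54 mm behind the grasp point. The pads swing forward as they close: fully open they stand 13 mm farther back than shut.
Start: joints at [73.298, 17.653, 93.61, -0, 68.738, -3.994], TCP at [137.517, 609.689, 231.272] pointing down, gripper open.
Joint ranges: [-175.34, 175.34], [-45.06, 112.39], [2.9, 150.54], [-68.45, 248.45], [3.09, 151.38], [-168.51, 168.51]. Speed limits (degrees/s): [159.86, 159.86, 180, 180, 180, 180].

### API

Orientations are given as a 3x3 rotation matrix whose columns are the frame's x, y, z axes.
In Python, from rig import * gives the robot as it stands. The module is installed in compiled form; this text tells all that it offers.
- The arm moves only by the tool arm_command, never from a script. Its argument "targets" is a list of rows, each a list of 3 entries, a list of its own where there are three numbers: the shift along the world's x, y, z in m, then the turn about the world's z in rad, then the finger opening in m, from 0 to 0.0854. In form: [[[x, y, z], spin, hand], ...]. A call has 1 to 20 rows; each row is the pose to reach, as a shift and turn from the pose commanded when the call began; what a row does not reach only later rows make up. A row lasts 1/10 s, in which the tool goes at most 50 mm and 8.59 degrees, less where a joint would pass 70% of its speed; a pose out of reach is approached as far as the arm can. A call with a gripper value outside its range is refused whole. The fingers move at their own pace and stop on an object; "newtons" is the grip in N (left out, the last holds). Time passes only in rows, so rows that repeat a pose let the fingers close. It gives the time, the measured TCP pose, the force, the opening and the grip force at its end, in the units of the state.
- get_obs(): the state, without advancing time (a new reading comes with each control period).
- get_image(name): name is "scene" or "side" or "wrist"; returns a dict with "frame" (400x640x3 uint8, blue, green, red), "z_map" (400x640 float32, mm along the optical axis (not along the pixel's ray), 0 where there is no reading), "mtx" (3x3 intrinsics, pixels), "dist" ([k1, k2, p1, p2, k3] as OpenCV has them; the pictures are not rectified), "R" (3x3) and "t" (3): a world point X has camera coordinates R X + t; the wrist camera has in their place "hand_eye" (4x4, takes a point from camera to tool coordinates, whose origin is the TCP and whose axes are the flange's). Camera axes: x right, y down, z forward; pixel columns grow to the right and rows downward; lengths in mm; the calibration is good to about 2 mm. A picture is of the moment at which its call begins: read the wrist's pose just before it.
- hand_in(): hands the job in; it is judged then, once.
The state is a dict: "clock": time; "q": joint angles; "qd": joint speeds; "joint_torque": joint torques, N m; "tcp_pos": TCP position; "tool_rot": TCP orientation; "force": force on the tool from outside, world axes, zero at the start; "moment": the same for the moment, N m; "grip_width": opening from 0.0 (shut) to 1.0 (fully open); "gripper_force": force on a finger pad.
Only numpy, scipy, OpenCV 4.12 (cv2) and the standard library are available. Lean on these libraries where they do the work, as an engineer would, in place of code of your own. Each camera call takes 0.05 s, during which the arm holds its last target. There are 200 camera calls.

## Working session

There is one attempt and no reset: what is moved stays moved. The work goes in short steps, Python scripts to look and compute and a tool call to move; the robot and the scene stay as the last step left them, time stands still between calls to the robot, and variables do not carry over. Pictures are saved under pics/ and viewed, at most 10 in all, crops included, and the job is handed in when it is done.

Besides the shell and the picture viewer there is one more tool, called after "Emit:" by a JSON object that holds its "api" and its "payload", one argument or row to a line. arm_command: Moves the arm, as the interface text tells. Its arguments: {"type":"object","properties":{"targets":{"type":"array","items":{"type":"array"}},"newtons":{"type":"number"}},"required":["targets"]}

```bash
mkdir -p pics; cat > h.py <<'E'
from rig import *
import numpy as np, cv2, pickle
def grab(n):
    o=get_obs(); d=get_image(n)
    if "hand_eye" in d:
        H=np.array(d["hand_eye"]); Rt=np.array(o["tool_rot"]); p=np.array(o["tcp_pos"])
        Rc=Rt@H[:3,:3]; tc=Rt@H[:3,3]+p
        d["R"]=Rc.T; d["t"]=-Rc.T@tc
    d["R"]=np.array(d["R"]);d["t"]=np.array(d["t"]).ravel()
    pickle.dump(d,open(n+".pkl","wb")); return d
def cloud(d):
    z=d["z_map"]; h,w=z.shape
    uv=np.stack(np.meshgrid(np.arange(w),np.arange(h)),-1).reshape(-1,1,2).astype(np.float64)
    n=cv2.undistortPoints(uv,np.array(d["mtx"]),np.array(d["dist"])).reshape(h,w,2)
    P=np.dstack([n*z[...,None],z])
    X=(P-d["t"])@d["R"]; X[z<=0]=np.nan
    return X
E
python3 - <<'E'
from h import *
o=get_obs(); print({k:np.round(v,3).tolist() for k,v in o.items()})
ims=[]
for n in("scene","side","wrist"):
    d=grab(n); cv2.imwrite(f"pics/{n}0.png",d["frame"])
    print(n,np.round(-d["R"].T@d["t"]),np.round(d["R"],2).tolist())
E
```

```text
{'clock': 0.0, 'q': [73.3, 17.703, 93.691, 0.002, 68.736, -3.993], 'qd': [-0.043, 0.099, 0.07, -0.059, 0.049, 0.02], 'joint_torque': [0.0, -41.524, -27.667, -0.0, 0.01, 0.0], 'tcp_pos': [137.252, 608.891, 230.042], 'tool_rot': [[-0.976, 0.22, -0.001], [0.22, 0.976, -0.002], [0.0, -0.002, -1.0]], 'force': [0.989, -0.04, -0.352], 'moment': [0.017, 0.001, 0.045], 'gripper_force': 0.0, 'grip_width': 1.001}
scene [1084.  676.  775.] [[-0.69, 0.72, -0.0], [0.47, 0.44, -0.77], [-0.55, -0.53, -0.64]]
side [247. 708. 765.] [[-0.94, -0.33, -0.02], [-0.23, 0.68, -0.69], [0.24, -0.65, -0.72]]
wrist [ 68. 625. 373.] [[0.22, 0.98, -0.0], [0.94, -0.21, 0.28], [0.27, -0.06, -0.96]]
```

View pics/scene0.png

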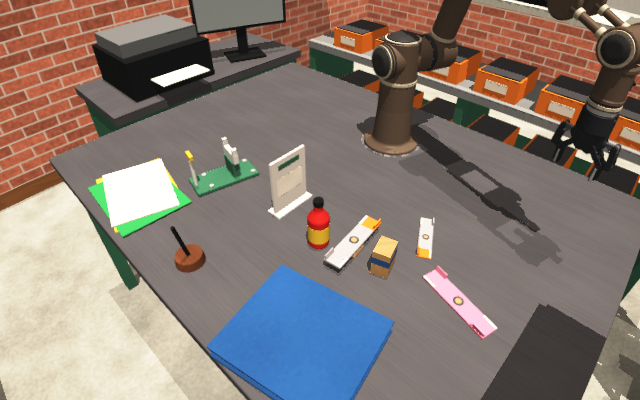

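View pics/side0.png

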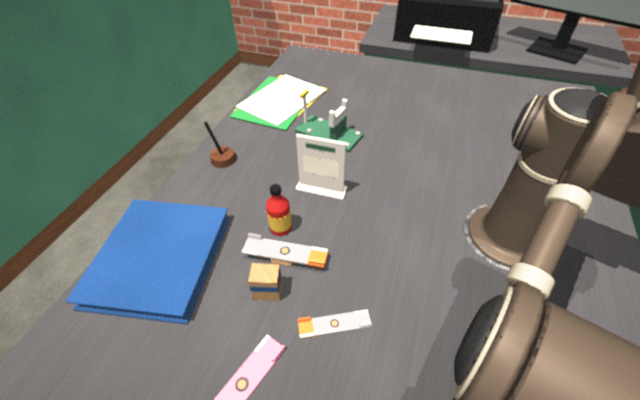

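View pics/wrist0.png

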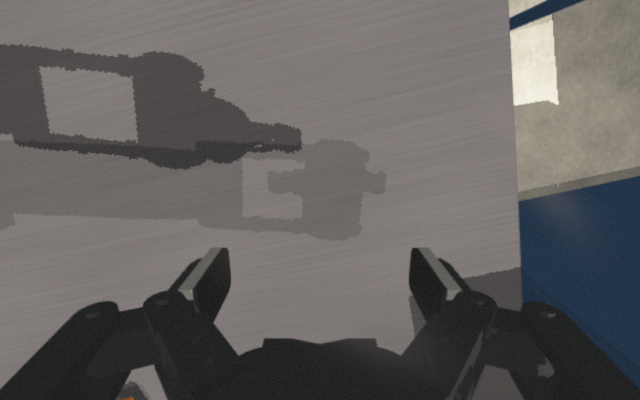

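The scene view shows the blade at (352,243) with its orange end at (372,224), the oil at (318,225), the carton at (383,256) and the sign at (290,185). The gauge is at (225,175) with its post at (190,168). In the side view the blade is at (286,252), the gauge at (335,128) and the post at (305,105). The wrist view shows only the counter and shadow.

```bash
cat > m.py <<'E'
from h import *
def rect(P):
    c,s,a=cv2.minAreaRect(P[:,:2].astype(np.float32)); return np.round(c,1),np.round(s,1),round(a,1)
def big(P,m,gap=1):
    return P[m]
if __name__=="__main__":
    for n,seeds in (("scene",dict(blade=(345,246),orange=(370,223),oil=(318,203),carton=(386,243),sign=(290,160),post=(190,155),gbase=(210,185))),
                ("side",dict(blade=(265,248),orange=(318,258),oil=(276,190),carton=(265,272),sign=(320,145),post=(305,94),gbase=(320,130)))):
        d=pickle.load(open(n+".pkl","rb")); X=cloud(d); f=d["frame"]; hsv=cv2.cvtColor(f,cv2.COLOR_BGR2HSV)
        print(n,{k:np.round(X[v,u]).tolist() for k,(u,v) in seeds.items()})
        x0=X[seeds["blade"][1],seeds["blade"][0]]
        r=np.hypot(X[...,0]-x0[0],X[...,1]-x0[1])<160
        H,S,V=hsv[...,0],hsv[...,1],hsv[...,2]
        m=r&(X[...,2]>20)&(X[...,2]<60)&((S<60)&(V>90))
        k,l,_,_=cv2.connectedComponentsWithStats(m.astype(np.uint8))
        # full blade: connected in image by depth height band + not red/carton: report steel and orange
        u,v=seeds["blade"][0],seeds["blade"][1]
        L=l[v,u]; P=X[l==L]; print("steel",len(P),rect(P),np.round(np.percentile(P[:,2],[5,50,95]),1))
        m2=r&(H>8)&(H<24)&(S>150)&(V>120)&(X[...,2]>20)
        k,l=cv2.connectedComponents(m2.astype(np.uint8)); u,v=seeds["orange"]; P2=X[l==l[v,u]]
        print("orange",len(P2),np.round(np.median(P2,0),1),rect(P2))
        g=(H>60)&(H<90)&(S>90)
        xg=X[seeds["gbase"][1],seeds["gbase"][0]]
        rg=(np.hypot(X[...,0]-xg[0],X[...,1]-xg[1])<200)
        G=X[g&rg&(X[...,2]>8)&(X[...,2]<20)]; print("gbase",len(G),rect(G),np.median(G[:,2]))
        Y=X[(H>18)&(H<35)&(S>140)&rg&(X[...,2]>90)]; print("post",len(Y),np.round(np.nanmedian(Y,0),1),rect(Y),Y[:,2].max())
        A=X[rg&(X[...,2]>95)&(X[...,2]<126)&(S<70)]; A=A[np.hypot(*(A[:,:2]-np.median(G[:,:2],0)).T)<70]
        print("cheeks/bar",len(A),rect(A),np.round(A.mean(0),1)); 
        T=X[rg&(X[...,2]>117)&(X[...,2]<127)&(S<70)];T=T[np.hypot(*(T[:,:2]-np.median(G[:,:2],0)).T)<70]
        print("cheektops",rect(T))
        O=X[(X[...,2]>130)&(X[...,2]<160)&(V<70)&r]; print("cap",len(O),rect(O),O[:,2].max())
        C=X[r&(X[...,2]>72)&(X[...,2]<86)&(H>8)&(H<30)]; 
        xc=X[seeds["carton"][1],seeds["carton"][0]]; C=C[np.hypot(*(C-xc)[:,:2].T)<60]; print("carton",len(C),rect(C))
        xs=X[seeds["sign"][1],seeds["sign"][0]]; Sg=X[(np.hypot(X[...,0]-xs[0],X[...,1]-xs[1])<110)&(X[...,2]>165)&(X[...,2]<185)]; print("sign",len(Sg),rect(Sg))
    for n,(u,v,w,h) in (("scene",(170,120,250,170)),("side",(220,80,180,220))):
        d=pickle.load(open(n+".pkl","rb"));c=d["frame"][v:v+h,u:u+w]
        cv2.imwrite(f"pics/{n}c.png",cv2.resize(c,None,fx=3 if n=="scene" else 2.7,fy=3 if n=="scene" else 2.7,interpolation=cv2.INTER_CUBIC))
E
python3 m.py
```

```text
scene {'blade': [544.0, 245.0, 31.0], 'orange': [432.0, 239.0, 31.0], 'oil': [568.0, 173.0, 150.0], 'carton': [506.0, 341.0, 82.0], 'sign': [497.0, -4.0, 157.0], 'post': [659.0, -270.0, 131.0], 'gbase': [634.0, -238.0, 20.0]}
steel 933 (array([512.2, 246.1]), array([202.1,  50.2]), 7.0) [27.7 30.8 34.9]
orange 153 [431.3 242.5  31.1] (array([430.9, 240. ]), array([39. , 40.2]), 8.7)
gbase 1150 (array([ 646.4, -272.4]), array([126.9, 364.6]), 82.7) 14.978277723194688
post 48 [ 662.  -270.8  130.8] (array([ 659.6, -277.6]), array([41.6, 12.2]), 77.2) 134.8664733015686
cheeks/bar 67 (array([ 601.8, -240.3]), array([ 65.3, 132.2]), 86.5) [ 565.7 -234.   106.2]
cheektops (array([ 546.4, -211.9]), array([15.2,  8.8]), 68.8)
cap 98 (array([561.7, 166.3]), array([23.4, 24.7]), 43.5) 153.6839072124687
carton 395 (array([512.4, 344.2]), array([63.2, 45.5]), 16.8)
sign 265 (array([505.7,  -5.1]), array([131.7,  12.6]), 1.8)
side {'blade': [558.0, 255.0, 29.0], 'orange': [427.0, 241.0, 30.0], 'oil': [553.0, 172.0, 150.0], 'carton': [510.0, 342.0, 80.0], 'sign': [506.0, -3.0, 162.0], 'post': [653.0, -275.0, 125.0], 'gbase': [595.0, -252.0, 14.0]}
steel 1238 (array([510.8, 245.7]), array([199.6,  50.8]), 6.9) [28.1 30.9 34.3]
orange 255633 [nan nan nan] (array([ 558.4, -635.1]), array([2685.6, 2804.7]), 89.5)
gbase 688 (array([ 624.4, -271.9]), array([127.7, 330.2]), 81.9) 14.265727936628329
post 18 [ 654.3 -272.7  127.1] (array([ 654.2, -273.1]), array([26.5,  5.6]), 68.1) 132.5792292677535
cheeks/bar 80 (array([ 592.7, -263.6]), array([ 64.6, 135.3]), 64.6) [ 582.8 -247.1  107.2]
cheektops (array([ 597.7, -250.5]), array([ 36.1, 131.8]), 64.9)
cap 92 (array([556.1, 167.2]), array([22.4, 20. ]), 83.8) 153.48728136856386
carton 591 (array([511.8, 343.8]), array([59.8, 49.2]), 16.7)
sign 344 (array([505.7,  -4.5]), array([130.3,  12.9]), 1.9)
```

View pics/scenec.png

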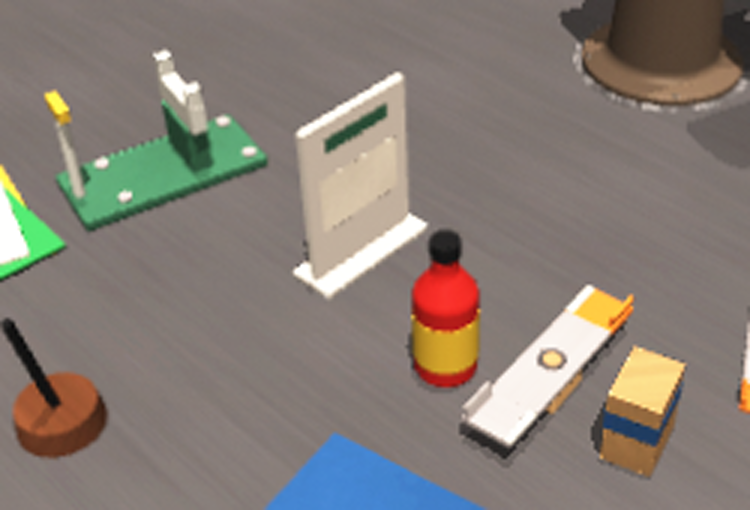

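The crop shows the gauge with its post (55,105), its bar and cheeks (180,90), and the plate's near edge clear of the green folder. I'll fit the gauge next.

```bash
cat > g.py <<'E'
from h import *
from scipy.optimize import least_squares
import rig,sys
print([a for a in dir(rig) if not a.startswith('_')])
for n in ("scene","side"):
    d=pickle.load(open(n+".pkl","rb")); X=cloud(d); hsv=cv2.cvtColor(d["frame"],cv2.COLOR_BGR2HSV)
    seed={"scene":(210,185),"side":(320,130)}[n]
    h=hsv[seed[1],seed[0]]; print(n,h,np.array(d["mtx"])[0,0])
    m=(hsv[...,0]>65)&(hsv[...,0]<90)&(hsv[...,1]>90)&(hsv[...,2]<150)&(X[...,2]>7)&(X[...,2]<22)
    k,l=cv2.connectedComponents(m.astype(np.uint8)); P=X[l==l[seed[1],seed[0]]]
    c,s,a=cv2.minAreaRect(P[:,:2].astype(np.float32)); print("base",len(P),c,s,a,np.median(P[:,2]))
    if s[0]<s[1]: a-=90
    # orient +x toward post (about (656,-273))
    yaw=np.deg2rad(a); e=np.array([np.cos(yaw),np.sin(yaw)])
    if e@(np.array([656,-273])-c)<0: e=-e
    o=np.array(c)-35*e; print("gauge origin est",o.round(1),"yaw",np.rad2deg(np.arctan2(e[1],e[0])).round(1),"post pred",(o+128*e).round(1))
    loc=np.dstack([(X[...,:2]-o)@e,(X[...,:2]-o)@np.array([-e[1],e[0]]),X[...,2]])
    q=loc[(np.abs(loc[...,0])<25)&(np.abs(loc[...,1])<60)&(loc[...,2]>94)&(loc[...,2]<130)]
    for lo,hi in((94,106),(114,128)):
        b=q[(q[:,2]>lo)&(q[:,2]<hi)]; print(lo,len(b),b[:,:2].min(0).round(1),b[:,:2].max(0).round(1),b[:,2].mean().round(1))
    q=loc[(loc[...,0]>100)&(loc[...,0]<150)&(np.abs(loc[...,1])<40)&(loc[...,2]>112)]
    print("posthead",len(q),q.min(0).round(1),q.max(0).round(1))
E
python3 g.py
```

```text
['Unreachable', 'get_image', 'get_obs', 'hand_in', 'pinch_z']
scene [ 14  11 250] 390.46242708025153
base 255788 (-777.6843872070312, -906.66650390625) (3769.428955078125, 2871.068115234375) 43.555667877197266 nan
gauge origin est [-803.  -930.8] yaw 43.6 post pred [-710.3 -842.6]Traceback (most recent call last):
  File "g.py", line 20, in <module>
    b=q[(q[:,2]>lo)&(q[:,2]<hi)]; print(lo,len(b),b[:,:2].min(0).round(1),b[:,:2].max(0).round(1),b[:,2].mean().round(1))
                                                  ~~~~~~~~~~~^^^
    return umr_minimum(a, axis, None, out, keepdims, initial, where)
ValueError: zero-size array to reduction operation minimum which has no identity
```

Emit:
{"api": "arm_command", "payload": {
  "targets": [
    [[0.02,-0.03,0.04],0,0.066],
    [[0.04,-0.07,0.07],0,0.066],
    [[0.06,-0.11,0.1],0,0.066],
    [[0.08,-0.155,0.1],0,0.066],
    [[0.1,-0.2,0.1],0,0.066],
    [[0.12,-0.245,0.1],0,0.066],
    [[0.14,-0.29,0.1],0,0.066],
    [[0.16,-0.335,0.1],0,0.066],
    [[0.18,-0.38,0.1],0,0.066],
    [[0.2,-0.425,0.1],0,0.066],
    [[0.22,-0.47,0.1],0,0.066],
    [[0.24,-0.515,0.1],0,0.066],
    [[0.26,-0.56,0.1],0,0.066],
    [[0.28,-0.605,0.1],0,0.066],
    [[0.3,-0.65,0.1],0,0.066],
    [[0.32,-0.695,0.1],0,0.066],
    [[0.34,-0.74,0.1],0,0.066],
    [[0.36,-0.78,0.1],0,0.066],
    [[0.37,-0.82,0.1],0,0.066],
    [[0.37,-0.82,0.1],0,0.066]
  ]
}}

```text
clock: 2.15
tcp_pos: [508.1, -214.9, 330.3]
tool_rot: [[-0.974, 0.225, -0.001], [0.225, 0.974, -0.002], [0.0, -0.002, -1.0]]
force: [0.5, 0.3, 0.2]
grip_width: 0.777
gripper_force: 0.0
```

```bash
cat > g.py <<'E'
from h import *
import rig,sys
def gauge(d,verbose=1):
    X=cloud(d); hsv=cv2.cvtColor(d["frame"],cv2.COLOR_BGR2HSV)
    near=np.hypot(X[...,0]-600,X[...,1]+255)<170
    m=near&(hsv[...,0]>60)&(hsv[...,0]<95)&(hsv[...,1]>80)&(X[...,2]>9)&(X[...,2]<19)
    k,l,st,ce=cv2.connectedComponentsWithStats(m.astype(np.uint8)); i=1+st[1:,4].argmax(); P=X[l==i]
    c,s,a=cv2.minAreaRect(P[:,:2].astype(np.float32)); print("base",len(P),np.round(c,1),np.round(s,1),a,np.median(P[:,2]))
    if s[0]<s[1]: a-=90
    yaw=np.deg2rad(a); e=np.array([np.cos(yaw),np.sin(yaw)])
    if e@(np.array([656,-273])-c)<0: e=-e
    o=np.array(c)-35*e; print("origin",o.round(1),"yaw",np.rad2deg(np.arctan2(e[1],e[0])).round(1),"post pred",(o+128*e).round(1))
    loc=np.dstack([(X[...,:2]-o)@e,(X[...,:2]-o)@np.array([-e[1],e[0]]),X[...,2]])
    q=loc[(np.abs(loc[...,0])<25)&(np.abs(loc[...,1])<60)&(loc[...,2]>94)&(loc[...,2]<130)]
    for lo,hi in((94,106),(117,128)):
        b=q[(q[:,2]>lo)&(q[:,2]<hi)]
        if len(b): print(lo,len(b),np.percentile(b[:,:2],[1,50,99],axis=0).round(1).tolist(),np.median(b[:,2]).round(1))
    q=loc[(loc[...,0]>100)&(loc[...,0]<150)&(np.abs(loc[...,1])<40)&(loc[...,2]>126)]
    if len(q): print("posthead",len(q),q.min(0).round(1),q.max(0).round(1))
if __name__=="__main__":
    print("pinch",rig.pinch_z)
    for n in ("scene","side"): print(n); gauge(pickle.load(open(n+".pkl","rb")))
    o=get_obs(); print(np.round(o["tcp_pos"],1),np.round(o["tool_rot"],3).tolist(),o["clock"])
    d=grab("wrist"); cv2.imwrite("pics/w1.png",d["frame"]); gauge(d)
E
python3 g.py
```

```text
pinch 18.700000000000003
scene
base 921 [ 569.7 -257.2] [101.9 209.2] 76.89735412597656 15.494272883681491
origin [ 535.6 -249.3] yaw -13.1 post pred [ 660.3 -278.3]
94 81 [[-9.9, -42.7], [1.8, -5.0], [8.0, 47.0]] 99.7
117 38 [[-8.4, -44.3], [-0.5, 0.3], [8.2, 45.7]] 120.9
posthead 40 [121.1 -20.4 126.4] [133.3  20.6 134.9]
side
base 423 [ 605.  -264.3] [ 98.  126.7] 77.03658294677734 14.723038155841484
origin [ 570.9 -256.5] yaw -13.0 post pred [ 695.6 -285.2]
[ 508.1 -214.9  330.3] [[-0.974, 0.225, -0.001], [0.225, 0.974, -0.002], [0.0, -0.002, -1.0]] 2.15
base 2750 [ 617.2 -268.6] [ 97.5 100.6] 76.57042694091797 14.77500038998254
origin [ 583.2 -260.5] yaw -13.4 post pred [ 707.7 -290.2]
```

View pics/w1.png

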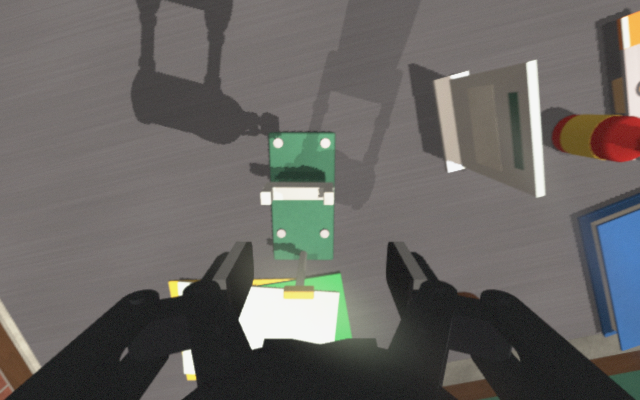

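The wrist view shows the whole gauge: the plate spans (268-335, 132-258), the bar and cheeks are at (298,195), and the yellow head is at (298,293). I'll measure the bar from it directly.

```bash
cat > g2.py <<'E'
from h import *
def meas(d,o=np.array([535.6,-249.3]),yaw=-13.1):
    X=cloud(d); hsv=cv2.cvtColor(d["frame"],cv2.COLOR_BGR2HSV)
    e=np.array([np.cos(np.deg2rad(yaw)),np.sin(np.deg2rad(yaw))]); f=np.array([-e[1],e[0]])
    L=np.dstack([(X[...,:2]-o)@e,(X[...,:2]-o)@f,X[...,2]])
    g=(hsv[...,0]>60)&(hsv[...,0]<95)&(hsv[...,1]>80)&(L[...,2]>9)&(L[...,2]<19)&(abs(L[...,0]-35)<125)&(abs(L[...,1])<65)
    P=L[g]; c,s,a=cv2.minAreaRect(P[:,:2].astype(np.float32)); print("plate local ctr",np.round(c,1),np.round(s,1),round(a,2),"z",np.median(P[:,2]).round(1))
    q=(abs(L[...,0])<22)&(abs(L[...,1])<60)
    for lo,hi in((95,106),(117,127)):
        b=L[q&(L[...,2]>lo)&(L[...,2]<hi)]
        if len(b): print(lo,len(b),np.percentile(b[:,:2],[1,50,99],axis=0).round(1).tolist(),"z",np.median(b[:,2]).round(1), "rect",[np.round(v,1) for v in cv2.minAreaRect(b[:,:2].astype(np.float32))])
    h=(hsv[...,0]>18)&(hsv[...,0]<35)&(hsv[...,1]>140)
    b=L[h&(abs(L[...,0]-128)<25)&(abs(L[...,1])<40)&(L[...,2]>126)]
    if len(b): print("head",b.min(0).round(1),b.max(0).round(1),np.median(b[:,2]).round(1))
if __name__=="__main__":
    for n in("scene","side","wrist"): print(n); meas(pickle.load(open(n+".pkl","rb")))
E
python3 g2.py
```

```text
scene
plate local ctr [35.  0.] [101.9 209.2] 90.0 z 15.5
95 74 [[-10.0, -43.0], [1.4, -6.8], [7.9, 47.1]] z 99.8 rect [array([-0.9,  0.8]), array([18.3, 93.3]), np.float64(0.7)]
117 38 [[-8.4, -44.3], [-0.5, 0.3], [8.2, 45.8]] z 120.9 rect [array([-0.2,  0.4]), array([16.5, 90.8]), np.float64(0.7)]
head [121.1 -20.3 126.4] [133.3  20.6 134.9] 131.3
side
plate local ctr [30.7  1. ] [207.3  98. ] 0.14 z 14.7
95 95 [[-10.5, -44.2], [-5.0, 0.0], [5.9, 44.8]] z 100.3 rect [array([-2.4, -0.8]), array([93.8, 16.8]), np.float64(89.7)]
117 38 [[-9.9, -45.0], [-1.8, 33.1], [7.4, 42.7]] z 121.9 rect [array([-0.9, -1.2]), array([88.1, 17.9]), np.float64(89.4)]
head [118.   -9.4 126. ] [125.5  17.2 132.6] 129.5
wrist
plate local ctr [31.7 -0.2] [ 97.8 205.4] 89.97 z 14.7
95 744 [[-9.5, -42.6], [-2.5, -1.6], [7.0, 39.2]] z 100.6 rect [array([-1.2, -1.4]), array([17.2, 89. ]), np.float64(0.4)]
117 280 [[-9.4, -44.8], [-2.3, -32.9], [6.6, 42.2]] z 122.6 rect [array([-1.4, -1.4]), array([87.4, 16.3]), np.float64(89.9)]
```

Emit:
{"api": "arm_command", "payload": {
  "targets": [
    [[-0.003,0.045,0],0.1,0.066],
    [[-0.006,0.09,0],0.2,0.066],
    [[-0.01,0.135,0],0.3,0.066],
    [[-0.014,0.18,0],0.349,0.066],
    [[-0.018,0.225,0],0.349,0.066],
    [[-0.022,0.27,0],0.349,0.066],
    [[-0.026,0.315,0],0.349,0.066],
    [[-0.03,0.36,0],0.349,0.066],
    [[-0.033,0.405,0],0.349,0.066],
    [[-0.036,0.44,0],0.349,0.066],
    [[-0.036,0.456,0],0.349,0.066],
    [[-0.036,0.456,0],0.349,0.066],
    [[-0.036,0.456,0],0.349,0.066]
  ]
}}

```text
clock: 3.5
tcp_pos: [470.9, 245.3, 331.1]
tool_rot: [[-0.992, -0.128, -0.001], [-0.128, 0.992, -0.001], [0.001, -0.001, -1.0]]
force: [0.5, -0.5, -1.4]
grip_width: 0.775
gripper_force: 0.0
```

```bash
cat > b.py <<'E'
from h import *
def blade(d,c0,r=130,zlo=20,zhi=60):
    X=cloud(d); hsv=cv2.cvtColor(d["frame"],cv2.COLOR_BGR2HSV); H,S,V=cv2.split(hsv)
    n=(np.hypot(X[...,0]-c0[0],X[...,1]-c0[1])<r)&(X[...,2]>zlo)&(X[...,2]<zhi)
    m=n&(((S<60)&(V>100))|((H>8)&(H<24)&(S>150)))
    k,l,st,_=cv2.connectedComponentsWithStats(m.astype(np.uint8)); i=1+st[1:,4].argmax(); P=X[l==i]
    c,s,a=cv2.minAreaRect(P[:,:2].astype(np.float32)); return np.round(c,1),np.round(s,1),round(a,2),np.percentile(P[:,2],[5,50,95]).round(1),len(P)
if __name__=="__main__":
    o=get_obs(); print(np.round(o["tcp_pos"],1),np.rad2deg(np.arctan2(o["tool_rot"][1][1],o["tool_rot"][0][1])),o["clock"])
    d=grab("wrist"); cv2.imwrite("pics/w2.png",d["frame"])
    print(blade(d,(511,246),zhi=38)); print(np.round(get_obs()["tcp_pos"],1))
E
python3 b.py
```

```text
[470.9 245.3 331.1] 97.34991396723908 3.5
(array([511. , 247.2]), array([199.5,  48. ]), 7.12, array([29.5, 30.9, 32.3]), 3185)
[471.2 244.7 331.1]
```

View pics/w2.png

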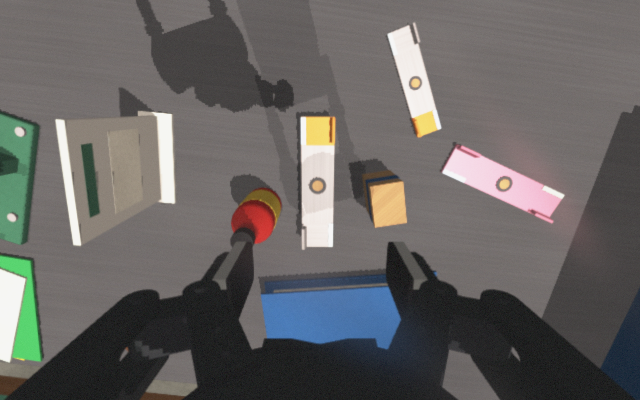

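The wrist view shows the blade spanning (300-335, 113-247), orange at the top. The grasp zone at (318,150) is clear of the oil and the carton. Descending to grasp.

Emit:
{"api": "arm_command", "payload": {
  "targets": [
    [[0,-0.004,-0.045],0,0.066],
    [[0,-0.004,-0.09],0,0.066],
    [[0,-0.004,-0.135],0,0.066],
    [[0,-0.004,-0.18],0,0.066],
    [[0,-0.004,-0.22],0,0.066],
    [[0,-0.004,-0.255],0,0.066],
    [[0,-0.004,-0.28],0,0.066],
    [[0,-0.004,-0.3],0,0.066],
    [[0,-0.004,-0.315],0,0.066],
    [[0,-0.004,-0.325],0,0.066],
    [[0,-0.004,-0.325],0,0.066],
    [[0,-0.004,-0.325],0,0.066]
  ],
  "newtons": 60
}}

```text
clock: 4.75
tcp_pos: [472.2, 241.6, 6.9]
tool_rot: [[-0.992, -0.126, 0.001], [-0.126, 0.992, 0.0], [-0.001, 0.0, -1.0]]
force: [0.3, -0.2, 0.3]
grip_width: 0.771
gripper_force: 0.0
```

```bash
python3 - <<'E'
from h import *
o=get_obs(); print(np.round(o["tcp_pos"],1),o["force"],o["grip_width"])
E
```

```text
[472.2 241.6   6.9] [ 0.32945915 -0.17394959  0.25138585] 0.7705227505685698
```

Emit:
{"api": "arm_command", "payload": {
  "targets": [
    [[0,0,0],0,0.058],
    [[0,0,0],0,0.052],
    [[0,0,0],0,0.046],
    [[0,0,0],0,0.04],
    [[0,0,0],0,0.03],
    [[0,0,0],0,0.03],
    [[0,0,0],0,0.03],
    [[0,0,0.005],0,0.03],
    [[0,0,0.015],0,0.03],
    [[0,0,0.035],0,0.03],
    [[0,0,0.07],0,0.03],
    [[0,0,0.115],0,0.03],
    [[0,0,0.16],0,0.03],
    [[0,0,0.205],0,0.03],
    [[0,0,0.24],0,0.03],
    [[0,0,0.24],0,0.03],
    [[0,0,0.24],0,0.03]
  ],
  "newtons": 80
}}

```text
clock: 6.45
tcp_pos: [471.3, 241.7, 246.8]
tool_rot: [[-0.992, -0.127, 0.001], [-0.127, 0.992, 0.0], [-0.001, 0.0, -1.0]]
force: [0.2, -0.4, -3.1]
grip_width: 0.537
gripper_force: 82.5
```

```bash
python3 - <<'E'
from h import *
from b import blade
o=get_obs(); print(np.round(o["tcp_pos"],1),np.round(o["tool_rot"],3).tolist(),np.round(o["force"],1),np.round(o["moment"],2),o["grip_width"],o["gripper_force"])
ims=[]
for n in("scene","side","wrist"):
    d=grab(n); ims.append(d["frame"])
    try: print(n,blade(d,(511,246),zlo=200,zhi=310))
    except Exception as e: print(n,e)
cv2.imwrite("pics/h1.png",np.hstack([cv2.resize(ims[0][100:320,200:500],None,fx=1.3,fy=1.3),cv2.resize(ims[2],(390,286))]))
E
```

```text
[471.3 241.7 246.8] [[-0.992, -0.127, 0.001], [-0.127, 0.992, 0.0], [-0.001, 0.0, -1.0]] [ 0.2 -0.4 -3.1] [-0.02  0.12  0.01] 0.5372122880107428 82.4760890007019
scene (array([514. , 245.8]), array([195. ,  60.1]), 6.47, array([265.3, 269.1, 276.5]), 1106)
side (array([540.3, 255. ]), array([ 68.2, 141.9]), 82.83, array([263.1, 266.4, 274.7]), 1025)
wrist (array([456.6, 239.4]), array([97.2, 48.5]), 6.94, array([265.8, 267.1, 279.3]), 19630)
```

View pics/h1.png

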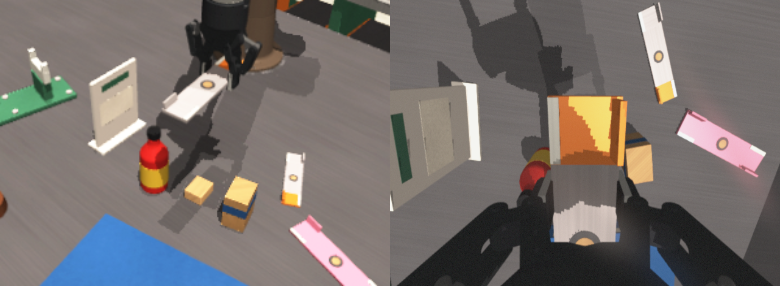

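The blade is held, visible at (205,95) in the left panel, and the oil and carton are undisturbed. I'll fit the tilt and the offset in the hand.

```bash
cat > t.py <<'E'
from h import *
def tilt(d,ax,c,zlo,zhi):
    """fit blade top plane; ax=yaw deg of blade +x, c = expected centre; returns slopes along x,y, z at centre, extents"""
    X=cloud(d); H,S,V=cv2.split(cv2.cvtColor(d["frame"],cv2.COLOR_BGR2HSV))
    a=np.deg2rad(ax); e=np.array([np.cos(a),np.sin(a)]); f=np.array([-e[1],e[0]])
    L=np.dstack([(X[...,:2]-c)@e,(X[...,:2]-c)@f,X[...,2]])
    m=(abs(L[...,0])<115)&(abs(L[...,1])<35)&(L[...,2]>zlo)&(L[...,2]<zhi)&(((S<60)&(V>100))|((H>8)&(H<24)&(S>150)))
    k,l,st,_=cv2.connectedComponentsWithStats(m.astype(np.uint8)); P=L[l==1+st[1:,4].argmax()]
    Q=P[(abs(P[:,1])<18)]
    for _ in range(6):
        A=np.c_[Q[:,:2],np.ones(len(Q))]; s=np.linalg.lstsq(A,Q[:,2],rcond=None)[0]; Q=Q[abs(A@s-Q[:,2])<max(2,2*np.std(A@s-Q[:,2]))] if len(Q)>50 else Q
    r=abs(np.c_[P[:,:2],np.ones(len(P))]@s-P[:,2])<4
    print("slope deg x,y",np.rad2deg(np.arctan(s[:2])).round(1),"ztop@c",s[2].round(1),"ext x",np.percentile(P[r,0],[.5,99.5]).round(1),"y",np.percentile(P[r,1],[.5,99.5]).round(1),len(Q),"rect",[np.round(v,1) for v in cv2.minAreaRect(P[r,:2].astype(np.float32))])
E
python3 - <<'E'
from t import *
for n in("scene","side","wrist"): print(n); tilt(pickle.load(open(n+".pkl","rb")),187.1,np.array([511,246.7]),240,300)
E
```

```text
scene
slope deg x,y [0.8 0.2] ztop@c 269.5 ext x [-100.    85.3] y [-24.8  25.8] 675 rect [array([-3.4,  2.2]), array([ 60. , 194.8]), np.float64(87.8)]
side
slope deg x,y [1.  0.2] ztop@c 267.3 ext x [-96.2  13.5] y [-23.7  25.2] 604 rect [array([-40.3,   1.2]), array([113.3,  50.7]), np.float64(0.3)]
wrist
slope deg x,y [ 1.1 -0. ] ztop@c 266.0 ext x [  8.2 103.3] y [-22.8  24.3] 13405 rect [array([54.8,  0.5]), array([48.5, 97.2]), np.float64(89.8)]
```

Emit:
{"api": "arm_command", "payload": {
  "targets": [
    [[0.004,-0.02,0],-0.06,0.03],
    [[0.01,-0.045,0],-0.16,0.03],
    [[0.016,-0.075,0],-0.28,0.03],
    [[0.022,-0.105,0],-0.4,0.03],
    [[0.028,-0.135,0],-0.52,0.03],
    [[0.034,-0.165,0],-0.64,0.03],
    [[0.04,-0.195,0],-0.76,0.03],
    [[0.046,-0.225,0],-0.88,0.03],
    [[0.052,-0.255,0],-1.0,0.03],
    [[0.058,-0.285,0],-1.12,0.03],
    [[0.064,-0.315,0],-1.24,0.03],
    [[0.07,-0.345,0],-1.36,0.03],
    [[0.076,-0.375,0],-1.48,0.03],
    [[0.082,-0.4,0],-1.6,0.03],
    [[0.086,-0.425,0],-1.72,0.03],
    [[0.09,-0.445,0],-1.84,0.03],
    [[0.094,-0.465,0],-1.96,0.03],
    [[0.098,-0.48,0],-2.08,0.03],
    [[0.1,-0.495,0],-2.2,0.03],
    [[0.102,-0.501,0],-2.3,0.03]
  ]
}}

```text
clock: 8.6
tcp_pos: [572.3, -260.2, 243.0]
tool_rot: [[0.571, 0.821, -0.004], [0.821, -0.571, 0.002], [-0.001, -0.005, -1.0]]
force: [-0.7, -0.2, -2.3]
grip_width: 0.539
gripper_force: 82.5
```

Emit:
{"api": "arm_command", "payload": {
  "targets": [
    [[0,0,0],-0.12,0.03],
    [[0,0,0],-0.24,0.03],
    [[0,0,0],-0.36,0.03],
    [[0,0,-0.01],-0.48,0.03],
    [[0,0,-0.025],-0.6,0.03],
    [[0,0,-0.04],-0.72,0.03],
    [[0,0,-0.055],-0.84,0.03],
    [[0,0,-0.07],-0.96,0.03],
    [[0,0,-0.08],-1.08,0.03],
    [[0,0,-0.085],-1.16,0.03],
    [[0,0,-0.085],-1.198,0.03],
    [[0,0,-0.085],-1.198,0.03],
    [[0,0,-0.085],-1.198,0.03],
    [[0,0,-0.085],-1.198,0.03]
  ]
}}

```text
clock: 10.0
tcp_pos: [573.2, -259.2, 160.5]
tool_rot: [[0.974, -0.227, -0.001], [-0.227, -0.974, 0.001], [-0.001, -0.0, -1.0]]
force: [0.0, 0.0, -3.2]
grip_width: 0.54
gripper_force: 82.5
```

```bash
cat > chk.py <<'E'
from t import *
from g2 import meas
import sys
yaw=float(sys.argv[1]); cx,cy,zlo,zhi=map(float,sys.argv[2:6])
o=get_obs(); print(np.round(o["tcp_pos"],1),"psi",np.rad2deg(np.arctan2(o["tool_rot"][1][1],o["tool_rot"][0][1])).round(2),np.round(o["tool_rot"],3)[:,2],np.round(o["force"],1),o["clock"],o["grip_width"],np.round(o["q"],0))
for n in ("scene","side","wrist"):
    d=grab(n); print(n)
    try: tilt(d,yaw,np.array([cx,cy]),zlo,zhi)
    except Exception as e: print(e)
    if n=="scene" and len(sys.argv)>6: f=d["frame"]
if len(sys.argv)>6:
    a=pickle.load(open("side.pkl","rb"))["frame"]; w=pickle.load(open("wrist.pkl","rb"))["frame"]
    cv2.imwrite(sys.argv[6],np.vstack([np.hstack([cv2.resize(f[90:250,130:330],(375,300)),cv2.resize(a[60:200,240:415],(375,300))]),cv2.resize(w,(480,300))[:, :]. repeat(1,0) if 0 else np.hstack([cv2.resize(w,(480,300)),np.zeros((300,270,3),np.uint8)])]))
E
python3 chk.py -13.1 534.2 -250 150 215
```

```text
[ 573.2 -259.2  160.5] psi -103.1 [-0.001  0.001 -1.   ] [ 0.   0.  -3.2] 10.0 0.5403900375775353 [-28.  22.  96.   0.  62.  75.]
scene
slope deg x,y [ 0.8 -0.2] ztop@c 182.8 ext x [-96.7  27.3] y [-24.9  29.6] 147 rect [array([-34.1,   1.3]), array([131.7,  57.8]), np.float64(1.8)]
side
slope deg x,y [ 0.8 -0.4] ztop@c 183.1 ext x [-98.3  49.8] y [-27.7  26.6] 235 rect [array([-21.9,  -2.5]), array([153.1,  61.4]), np.float64(2.1)]
wrist
slope deg x,y [0.8 0.2] ztop@c 183.3 ext x [  6.9 101.5] y [-23.4  23.8] 15707 rect [array([53.4,  2.5]), array([96.8, 53.6]), np.float64(0.0)]
```

Emit:
{"api": "arm_command", "payload": {
  "targets": [
    [[0,0,-0.015],0,0.03],
    [[0,0,-0.03],0,0.03],
    [[0,0,-0.045],0,0.03],
    [[0,0,-0.058],0,0.03],
    [[0,0,-0.066],0,0.03],
    [[0,0,-0.07],0,0.03],
    [[0,0,-0.072],0,0.03],
    [[0,0,-0.073],0,0.03],
    [[0,0,-0.074],0,0.03],
    [[0,0,-0.074],0,0.03]
  ]
}}

```text
clock: 11.15
tcp_pos: [573.9, -259.5, 87.8]
tool_rot: [[0.974, -0.227, 0.001], [-0.227, -0.974, -0.0], [0.001, 0.0, -1.0]]
force: [-0.6, 0.7, -3.5]
grip_width: 0.54
gripper_force: 82.5
```

```bash
python3 chk.py -13.1 534.2 -250 85 130 pics/p1.png
```

```text
[ 573.9 -259.5   87.8] psi -103.13 [ 0.001 -0.    -1.   ] [-0.6  0.7 -3.5] 11.15 0.5397578020093314 [-28.  27.  98.   0.  54.  75.]
scene
slope deg x,y [ 0.8 -0. ] ztop@c 109.2 ext x [-94.9  25.2] y [-25.   29.4] 145 rect [array([-34.5,   2.6]), array([ 59.6, 120.2]), np.float64(86.7)]
side
slope deg x,y [ 0.9 -0.4] ztop@c 110.0 ext x [-97.9  48.3] y [-33.4  26.5] 232 rect [array([-21.5,   0.4]), array([ 69. , 153.6]), np.float64(89.4)]
wrist
slope deg x,y [0.8 0.1] ztop@c 109.9 ext x [  7.2 101.9] y [-23.6  23.7] 15552 rect [array([53.5,  2.4]), array([97. , 53.7]), np.float64(0.0)]
```

View pics/p1.png

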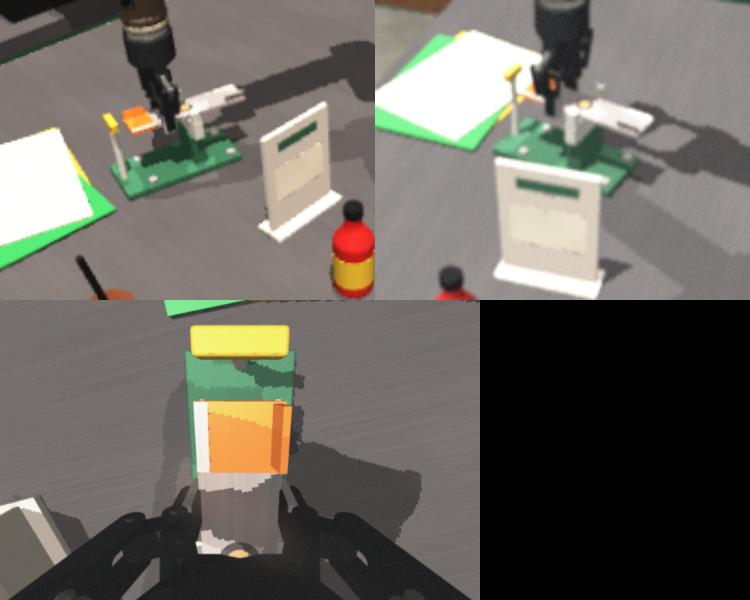

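The wrist view shows the orange end square to the yellow head, with the blade between the cheeks about 3.5 mm above the bar. I'll creep down.

Emit:
{"api": "arm_command", "payload": {
  "targets": [
    [[-0.0015,0.0003,-0.001],0,0.03],
    [[-0.0015,0.0003,-0.0015],0,0.03],
    [[-0.0015,0.0003,-0.002],0,0.03],
    [[-0.0015,0.0003,-0.0025],0,0.03],
    [[-0.0015,0.0003,-0.003],0,0.03],
    [[-0.0015,0.0003,-0.003],0,0.03]
  ]
}}

```text
clock: 11.9
tcp_pos: [572.0, -259.0, 84.3]
tool_rot: [[0.974, -0.227, -0.0], [-0.227, -0.974, 0.0], [-0.0, -0.0, -1.0]]
force: [-0.5, -0.2, -2.3]
grip_width: 0.533
gripper_force: 82.6
```

Emit:
{"api": "arm_command", "payload": {
  "targets": [
    [[0,0,-0.0005],0,0.03],
    [[0,0,-0.0005],0,0.03],
    [[0,0,-0.0005],0,0.03]
  ]
}}

```text
clock: 12.2
tcp_pos: [572.1, -259.0, 84.0]
tool_rot: [[0.974, -0.227, 0.0], [-0.227, -0.974, -0.0], [0.0, 0.0, -1.0]]
force: [-1.0, 0.5, -0.4]
grip_width: 0.541
gripper_force: 82.7
```

Emit:
{"api": "arm_command", "payload": {
  "targets": [
    [[0,0,-0.0003],0,0.03],
    [[0,0,-0.0003],0,0.03],
    [[0,0,-0.0003],0,0.03]
  ],
  "newtons": 20
}}

```text
clock: 12.5
tcp_pos: [572.1, -259.0, 83.8]
tool_rot: [[0.974, -0.227, 0.0], [-0.227, -0.974, -0.0], [0.0, 0.0, -1.0]]
force: [-0.4, 0.4, 1.7]
grip_width: 0.541
gripper_force: 82.8
```

Emit:
{"api": "arm_command", "payload": {
  "targets": [
    [[0,0,0],0,0.05],
    [[0,0,0],0,0.054],
    [[0,0,0],0,0.058],
    [[0,0,0],0,0.062],
    [[0,0,0],0,0.064],
    [[0,0,0],0,0.064],
    [[0,0,0],0,0.064],
    [[0,0,0],0,0.064]
  ]
}}

```text
clock: 13.3
tcp_pos: [572.0, -259.0, 83.5]
tool_rot: [[0.974, -0.227, 0.0], [-0.227, -0.974, -0.0], [0.0, 0.0, -1.0]]
force: [0.6, -0.4, -0.3]
grip_width: 0.75
gripper_force: 0.0
```

```bash
python3 chk.py -13.1 534.2 -250 85 130
```

```text
[ 572.  -259.    83.5] psi -103.13 [ 0. -0. -1.] [ 0.6 -0.4 -0.3] 13.3 0.7503762541166118 [-28.  28.  99.  -0.  54.  75.]
scene
slope deg x,y [-0.8 -0.4] ztop@c 105.6 ext x [-96.3  21.3] y [-23.   28.2] 131 rect [array([-37.6,  -0.7]), array([124.2,  60.8]), np.float64(5.5)]
side
slope deg x,y [-0.1 -1.1] ztop@c 106.7 ext x [-98.9  52. ] y [-33.8  24.7] 215 rect [array([-22.7,  -3.7]), array([ 60.3, 156.8]), np.float64(87.8)]
wrist
slope deg x,y [-0.3  0.1] ztop@c 106.5 ext x [  6. 100.] y [-24.   23.5] 15361 rect [array([51.4,  5. ]), array([100.7,  69.4]), np.float64(6.5)]
```

Level and balanced. I'll hold off for a moment, check again, then regrip.

Emit:
{"api": "arm_command", "payload": {
  "targets": [
    [[0,0,0],0,0.064],
    [[0,0,0],0,0.064],
    [[0,0,0],0,0.064],
    [[0,0,0],0,0.064],
    [[0,0,0],0,0.064],
    [[0,0,0],0,0.064],
    [[0,0,0],0,0.064],
    [[0,0,0],0,0.064],
    [[0,0,0],0,0.064],
    [[0,0,0],0,0.064],
    [[0,0,0],0,0.064],
    [[0,0,0],0,0.064]
  ]
}}

```text
clock: 14.65
tcp_pos: [572.0, -259.0, 83.5]
tool_rot: [[0.974, -0.227, 0.0], [-0.227, -0.974, -0.0], [0.0, -0.0, -1.0]]
force: [-1.4, -0.1, -0.3]
grip_width: 0.755
gripper_force: 0.0
```

```bash
python3 chk.py -13.1 534.2 -250 85 130
```

```text
[ 572.  -259.    83.5] psi -103.13 [ 0. -0. -1.] [-1.4 -0.1 -0.3] 14.65 0.754520571441637 [-28.  28.  99.   0.  54.  75.]
scene
slope deg x,y [0.  0.4] ztop@c 105.9 ext x [-97.8  20.3] y [-26.2  28.4] 133 rect [array([-39.1,   3.2]), array([ 66.6, 119.5]), np.float64(87.6)]
side
slope deg x,y [-0.2  1.1] ztop@c 106.8 ext x [-98.8  53.8] y [-33.6  27.1] 223 rect [array([-21.4,   0. ]), array([ 69. , 156.5]), np.float64(89.4)]
wrist
slope deg x,y [0.1 0.1] ztop@c 106.5 ext x [  6. 100.] y [-23.9  23.6] 15408 rect [array([51.1,  5. ]), array([100.8,  69.4]), np.float64(6.6)]
```

Emit:
{"api": "arm_command", "payload": {
  "targets": [
    [[0,0,0],0,0.06],
    [[0,0,0],0,0.056],
    [[0,0,0],0,0.052],
    [[0,0,0],0,0.048],
    [[0,0,0],0,0.044],
    [[0,0,0],0,0.03],
    [[0,0,0],0,0.03],
    [[0,0,0],0,0.03]
  ],
  "newtons": 80
}}

```text
clock: 15.6
tcp_pos: [572.0, -259.0, 83.7]
tool_rot: [[0.974, -0.227, 0.0], [-0.227, -0.974, -0.0], [0.0, 0.0, -1.0]]
force: [-0.9, 1.0, 3.7]
grip_width: 0.541
gripper_force: 81.3
```

Emit:
{"api": "arm_command", "payload": {
  "targets": [
    [[0,0,0.003],0,0.03],
    [[0,0,0.01],0,0.03],
    [[0,0,0.025],0,0.03],
    [[0,0,0.045],0,0.03],
    [[0,0,0.07],0,0.03],
    [[0,0,0.09],0,0.03],
    [[0,0,0.1],0.06,0.03],
    [[0,0,0.1],0.16,0.03],
    [[-0.005,0.001,0.1],0.28,0.03],
    [[-0.01,0.002,0.1],0.4,0.03],
    [[-0.016,0.004,0.1],0.52,0.03],
    [[-0.022,0.005,0.1],0.64,0.03],
    [[-0.028,0.007,0.1],0.76,0.03],
    [[-0.034,0.008,0.1],0.88,0.03],
    [[-0.04,0.01,0.1],1.0,0.03],
    [[-0.046,0.011,0.1],1.12,0.03],
    [[-0.052,0.012,0.1],1.24,0.03],
    [[-0.058,0.014,0.1],1.36,0.03],
    [[-0.064,0.015,0.1],1.48,0.03],
    [[-0.07,0.017,0.1],1.6,0.03]
  ]
}}

```text
clock: 17.6
tcp_pos: [501.8, -242.0, 184.5]
tool_rot: [[0.194, 0.981, 0.001], [0.981, -0.194, -0.0], [-0.0, 0.001, -1.0]]
force: [-0.3, -0.3, -2.4]
grip_width: 0.537
gripper_force: 82.2
```

Emit:
{"api": "arm_command", "payload": {
  "targets": [
    [[-0.0056,0.001,0],0.12,0.03],
    [[-0.0056,0.001,0],0.24,0.03],
    [[-0.0056,0.001,0],0.36,0.03],
    [[-0.0056,0.001,0],0.48,0.03],
    [[-0.0056,0.001,0],0.6,0.03],
    [[-0.0056,0.001,0],0.72,0.03],
    [[-0.0056,0.001,0],0.84,0.03],
    [[-0.0056,0.001,0],0.96,0.03],
    [[-0.0056,0.001,0],1.08,0.03],
    [[-0.0056,0.001,0],1.2,0.03],
    [[-0.0056,0.001,0],1.32,0.03],
    [[-0.0056,0.001,0],1.42,0.03],
    [[-0.0056,0.001,0],1.5,0.03],
    [[-0.0056,0.001,0],1.5416,0.03],
    [[-0.0056,0.001,0],1.5416,0.03],
    [[-0.0056,0.001,0],1.5416,0.03],
    [[-0.0056,0.001,0],1.5416,0.03]
  ]
}}

```text
clock: 19.3
tcp_pos: [496.4, -241.0, 183.8]
tool_rot: [[-0.974, 0.228, 0.0], [0.228, 0.974, -0.0], [-0.0, -0.0, -1.0]]
force: [-0.5, -0.4, -3.2]
grip_width: 0.538
gripper_force: 82.2
```

```bash
python3 chk.py 166.9 534.2 -250 170 230
```

```text
[ 496.4 -241.   183.8] psi 76.83 [ 0. -0. -1.] [-0.5 -0.4 -3.2] 19.3 0.5375026936027354 [ -30.   13.  106.   -0.   61. -107.]
scene
slope deg x,y [0.3 0.9] ztop@c 206.2 ext x [-99.9  36.9] y [-29.7  24.8] 243 rect [array([-32.,  -1.]), array([ 56.8, 138.3]), np.float64(86.5)]
side
slope deg x,y [ 0.6 -0.6] ztop@c 205.7 ext x [-99.6  19.8] y [-25.5  25. ] 185 rect [array([-38.4,   0.3]), array([ 51. , 123.7]), np.float64(89.4)]
wrist
slope deg x,y [ 0.6 -0. ] ztop@c 205.9 ext x [ 5.  60.1] y [-23.7  23.4] 8393 rect [array([32.1,  0.9]), array([50.5, 57.2]), np.float64(90.0)]
```

Emit:
{"api": "arm_command", "payload": {
  "targets": [
    [[0,0,-0.01],0,0.03],
    [[0,0,-0.025],0,0.03],
    [[0,0,-0.045],0,0.03],
    [[0,0,-0.065],0,0.03],
    [[0,0,-0.08],0,0.03],
    [[0,0,-0.09],0,0.03],
    [[0,0,-0.094],0,0.03],
    [[0,0,-0.096],0,0.03],
    [[0,0,-0.097],0,0.03],
    [[0,0,-0.097],0,0.03],
    [[0,0,-0.097],0,0.03]
  ]
}}

```text
clock: 20.55
tcp_pos: [497.0, -241.4, 87.3]
tool_rot: [[-0.974, 0.227, 0.001], [0.227, 0.974, -0.001], [-0.002, -0.001, -1.0]]
force: [-0.1, 0.1, -2.3]
grip_width: 0.54
gripper_force: 82.2
```

```bash
python3 chk.py 166.9 534.2 -250 85 130 pics/p2.png
```

```text
[ 497.  -241.4   87.3] psi 76.87 [ 0.001 -0.001 -1.   ] [-0.1  0.1 -2.3] 20.55 0.5403085851072937 [ -30.   20.  109.   -0.   51. -107.]
scene
slope deg x,y [0.4 0. ] ztop@c 108.8 ext x [-102.    32.2] y [-31.5  32.8] 214 rect [array([-34.6,   2.4]), array([ 67.7, 137.7]), np.float64(84.4)]
side
slope deg x,y [ 0.6 -0.2] ztop@c 109.7 ext x [-98.9  19.2] y [-25.2  25.3] 162 rect [array([-39.5,   0.3]), array([120.1,  52. ]), np.float64(0.6)]
wrist
slope deg x,y [ 0.5 -0. ] ztop@c 109.4 ext x [ 4.5 59.7] y [-23.7  24. ] 8413 rect [array([31.5,  2.1]), array([57.4, 52.9]), np.float64(0.3)]
```

View pics/p2.png

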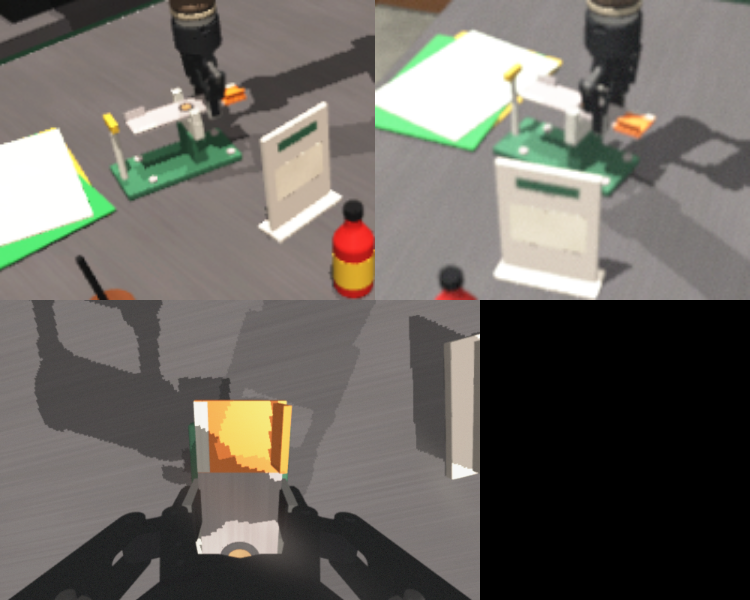

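The bare steel end now points to the yellow post and the blade lies between the cheeks, about 3 mm above the bar. I'll creep down and release.

Emit:
{"api": "arm_command", "payload": {
  "targets": [
    [[0,0,-0.001],0,0.03],
    [[0,0,-0.0015],0,0.03],
    [[0,0,-0.002],0,0.03],
    [[0,0,-0.0025],0,0.03],
    [[0,0,-0.0028],0,0.03],
    [[0,0,-0.0028],0,0.03],
    [[0,0,-0.0028],0,0.03]
  ]
}}

```text
clock: 21.4
tcp_pos: [496.3, -241.0, 83.9]
tool_rot: [[-0.974, 0.227, -0.0], [0.227, 0.974, 0.0], [0.0, 0.0, -1.0]]
force: [-1.5, 0.7, 1.7]
grip_width: 0.535
gripper_force: 82.5
```

Contact. Releasing.

Emit:
{"api": "arm_command", "payload": {
  "targets": [
    [[0,0,0],0,0.05],
    [[0,0,0],0,0.054],
    [[0,0,0],0,0.058],
    [[0,0,0],0,0.062],
    [[0,0,0],0,0.064],
    [[0,0,0],0,0.064],
    [[0,0,0],0,0.064],
    [[0,0,0],0,0.064]
  ]
}}

```text
clock: 22.2
tcp_pos: [496.4, -241.0, 83.6]
tool_rot: [[-0.974, 0.227, -0.0], [0.227, 0.974, 0.0], [0.0, 0.0, -1.0]]
force: [-0.2, -0.1, -0.1]
grip_width: 0.75
gripper_force: 0.0
```

```bash
python3 chk.py 166.9 534.2 -250 85 130
```

```text
[ 496.4 -241.    83.6] psi 76.87 [-0.  0. -1.] [-0.2 -0.1 -0.1] 22.2 0.749870776308149 [ -30.   21.  109.   -0.   50. -107.]
scene
slope deg x,y [0.1 0.8] ztop@c 106.0 ext x [-101.6   37.1] y [-29.5  32.1] 227 rect [array([-31.2,  -1.1]), array([141.8,  68.6]), np.float64(2.2)]
side
slope deg x,y [-0.4 -0.6] ztop@c 106.8 ext x [-100.5  -11.6] y [-24.7  24.9] 153 rect [array([-55.8,   0.1]), array([90.4, 48.6]), np.float64(4.7)]
wrist
slope deg x,y [ 0.5 -0.1] ztop@c 106.7 ext x [ 4.2 60.2] y [-32.1  32.5] 8461 rect [array([29.2,  0.4]), array([64.6, 69.9]), np.float64(1.4)]
```

Level. I'll withdraw straight up and take a last look.

Emit:
{"api": "arm_command", "payload": {
  "targets": [
    [[0,0,0.003],0,0.064],
    [[0,0,0.01],0,0.064],
    [[0,0,0.02],0,0.064],
    [[0,0,0.035],0,0.064],
    [[0,0,0.055],0,0.064],
    [[0,0,0.08],0,0.064],
    [[0,0,0.11],0,0.064],
    [[0,0,0.14],0,0.064],
    [[0,0,0.17],0,0.064],
    [[0,0,0.2],0,0.064],
    [[0,0,0.2],0,0.064],
    [[0,0,0.2],0,0.064]
  ]
}}

```text
clock: 23.55
tcp_pos: [497.0, -241.3, 285.7]
tool_rot: [[-0.974, 0.227, 0.003], [0.227, 0.974, -0.002], [-0.003, -0.001, -1.0]]
force: [-0.7, -0.1, -0.2]
grip_width: 0.75
gripper_force: 0.0
```

```bash
python3 chk.py 166.9 534.2 -250 85 130 pics/f.png
```

```text
[ 497.  -241.3  285.7] psi 76.87 [ 0.003 -0.002 -1.   ] [-0.7 -0.1 -0.2] 23.55 0.7500612594513901 [ -30.    7.  100.    0.   73. -107.]
scene
slope deg x,y [ 0.  -0.1] ztop@c 105.8 ext x [-101.3   96.6] y [-27.9  33.1] 292 rect [array([-2.1, -0.4]), array([200.7,  68.1]), np.float64(3.0)]
side
slope deg x,y [0.1 0.6] ztop@c 106.8 ext x [-98.5  99.9] y [-25.8  33.6] 273 rect [array([0.1, 3.5]), array([201.1,  60.7]), np.float64(0.9)]
wrist
slope deg x,y [ 0.  -0.1] ztop@c 106.8 ext x [-99.2  59.9] y [-24.   23.8] 4018 rect [array([-20.2,   0.1]), array([160.6,  69.3]), np.float64(0.2)]
```

View pics/f.png

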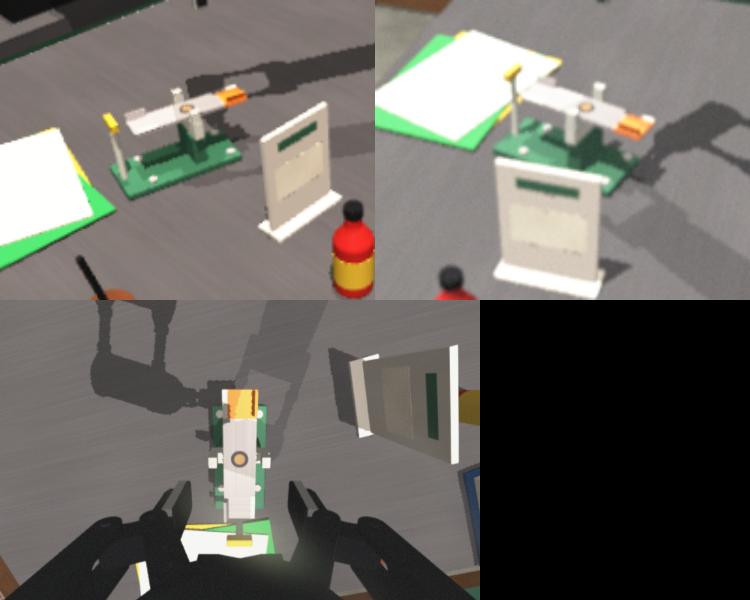

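The blade balances level and centred on the bar: its hole is at (239,459), midway between the cheeks at (212,463) and (267,463). The steel end points to the yellow head. Handing in.

```bash
python3 -c "
from rig import *
print(hand_in())"
```

```text
the job is handed in; nothing more can be done
None
```

The blade balanced level with its orange end to the post, was turned end for end, and is now balancing level with its steel end to the post; I handed the job in at about 24 s of the 59 s limit, with no contact seen with the oil bottle, carton or sign.

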